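Serve the tart from behind the jars

TASK

The meringue tart in its small white dish stands at the back of the dark display board, behind three tall storage jars: first stand all three jars on the steel tray, then put the tart in the middle of the serving plate, and after that put each jar back upright on the very doily where it stood at the start. Do not tip anything over, and leave the price sign, the saucers and the fruit tart where they are.

Things in the scene. Friction and masses are not known exactly. Their poses are not given: they have to be found in the camera images.
- tart: Meringue tart (little cream peaks) in a straight-sided round white ceramic dish: diameter 58 mm, dish 34 mm high, peaks (not solid: the fingers pass through them) to 55 mm; about 150 g. Grip the dish across its diameter once the jars are away; the jars stand so close that the gripper does not fit before. Origin: centre of the underside, z up.
- jar: Clear round glass jar of brown biscuits, diameter 58 mm (lid 60 mm), light wooden lid with its flat top at 90 mm, on it a round upright knob of 22 mm diameter and 32 mm height in the middle of the lid (grip it here from above), top at 122 mm; about 350 g. Stands on one of the three front doilies of the board at the start; which one varies. Origin: centre of the underside, z up.
- caddy: Square steel caddy 46 x 46 mm, dark lid with its flat top at 104 mm, on it a round upright knob of 22 mm diameter and 32 mm height in the middle of the lid (grip it here from above), top at 136 mm; about 300 g. Stands on one of the three front doilies of the board at the start; which one varies. Origin: centre of the underside, z up.
- canister: Slim round white ceramic canister, diameter 44 mm (lid 46 mm), wooden lid with its flat top at 118 mm, on it a round upright knob of 22 mm diameter and 32 mm height in the middle of the lid (grip it here from above), top at 150 mm; about 320 g. Stands on one of the three front doilies of the board at the start; which one varies. Origin: centre of the underside, z up.
- board: Fixed dark display board 200 (x) x 230 (y) mm, 10 mm thick, top at 10 mm. Four round white paper doilies of 72 mm on it mark the places, centres in the board's frame: tart (45, 0) mm at the back (far from the robot), jars (-28, 0), (26, 70) and (26, -70) mm, each thing within about 4 mm of its doily's centre at the start. Origin: centre of the underside, z up.
- tray: Fixed steel tray for setting the jars aside, outside 290 (x) x 150 (y) mm, inside 282 x 142 mm, floor top at 4 mm, rim 4 mm thick and 12 mm high. To the left or right of the board. Three jars fit in a row along its x axis, 85 mm apart. Origin: centre of the underside, z up.
- plate: Fixed flat round white serving plate with a thin blue ring, diameter 124 mm, flat top at 10 mm. On the other side of the board from the tray. Origin: centre of the underside, z up.
- sign: Bystander: blank black price sign, 78 mm wide, 95 mm high, on a wooden foot, loose, beyond the board. Origin: centre of the underside, z up.
- saucers: Bystander: stack of four white saucers, diameter 116 mm, 32 mm high, loose. Origin: centre of the underside, z up.
- fruit_tart: Bystander: fruit tart with orange fruit on a round wooden base, diameter 90 mm, 56 mm high, loose. Origin: centre of the underside, z up.
There are look-alikes about, which are no part of the job. Leave any blue or pink look-alike of the tart alone.

How it is judged:
By the outcome, as a careful person would: the job done as asked, in the order asked, and still so for the second after the job is handed in, with the robot touching nothing.
It also fails if it takes over 133 s, if anything falls off the work surface, if the arm or the gripper's body presses on something with over 40 N, if the wrist force passes 120 N, or if a joint passes its speed limit or range.

ROBOT

A 7-joint arm with a two-finger parallel gripper is mounted at the origin on the work surface. World frame = base frame: x ahead of the robot, y to its left, z up, the work surface at z = 0. Lengths are in m, angles in rad, forces in N, time in s.
With the tool pointing down it reaches from about 0.425 to 0.875 m from the base axis. Payload 4.7 kg.
Tool frame: the origin (TCP) lies midway between the tips of the shut fingers; the grasp point (between the pads) lies 19 mm behind it; z points along the fingers, y is the line along which they close (so a half turn about z gives the same grasp; the last joint's range is limited). The gripper opens to 87 mm and grips with 3 to 60 N. Pads are 19 mm wide; open, the fingers measure 117 mm over their backs; the gripper's body (75 mm by 190 mm) begins 51 mm behind the grasp point.
Start: joints at [-1.145, 0.321, -0.07, 1.45, 0.023, 1.371, -0.057], TCP at [0.26, 0.596, 0.223] pointing down, gripper open.
Joint ranges: [-2.86, 2.86], [-0.3, 2.09], [-1.38, 1.24], [0.06, 2.45], [-1.56, 4.7], [0.09, 2.05], [-2.69, 2.69]. Speed limits (rad/s): [2.57, 2.57, 3.14, 3.14, 3.14, 3.14, 3.14].

INTERFACE

Orientations are given as a rotation vector (axis times angle).
In Python, from bench import monitor, cams, workorder gives the robot as it stands.
- The arm moves only by the tool move_arm, never from a script. Its arguments are lists of equal length, an entry for each row: "slide": the shift along the tool's x, y, z in cm, a list of three; "roll": the turn about the tool's z in rad. In form: {"slide": [[dx, dy, dz], ...], "roll": [roll, ...]}. A call has 1 to 20 rows; each row is the pose to reach, as a shift and turn from the pose commanded when the call began, along the tool's axes at that moment; what a row does not reach only later rows make up. A row lasts 1/10 s, in which the tool goes at most 50 mm and 8.59 degrees, less where a joint would pass 70% of its speed; a pose out of reach is approached as far as the arm can. A call with a gripper value outside its range is refused whole. "gripper" is the finger opening in cm, from 0 to 8.7, set as the call begins (left out, the last holds). The fingers move at their own pace and stop on an object; "squeeze" is the grip in N (left out, the last holds). Time passes only in rows, so rows that repeat a pose let the fingers close. It gives the time, the measured TCP pose, the force, the opening and the grip force at its end, in the units of the state.
- monitor.get_state(): the state, without advancing time (a new reading comes with each control period).
- cams.get_image(name): name is "scene" or "side" or "wrist"; returns the picture (420x560x3 uint8, red, green, blue); there is no depth.
- cams.get_calibration(name): a dict with "mtx" (3x3 intrinsics, pixels), "R" (3x3) and "t" (3): a world point X has camera coordinates R X + t. Camera axes: x right, y down, z forward; pixel columns grow to the right and rows downward; lengths in m; the calibration is good to about 2 mm. A picture is of the moment at which its call begins: read the wrist's pose just before it. get_calibration takes no time and is no camera call; for the wrist camera it gives the pose at the moment of the call.
- workorder.close_job(): hands the job in; it is judged then, once.
The state is a dict: "time": time; "joint_positions": joint angles; "qd": joint speeds; "joint_torque": joint torques, N m; "position": TCP position; "tool_rot": TCP orientation; "ft_force": force on the tool from outside, world axes, zero at the start; "torque": the same for the moment, N m; "grip_width": opening from 0.0 (shut) to 1.0 (fully open); "grip_force": force on a finger pad.
Only numpy, scipy, OpenCV 4.12 (cv2) and the standard library are available. Lean on these libraries where they do the work, as an engineer would, in place of code of your own. Each camera call takes 0.05 s, during which the arm holds its last target. There are 200 camera calls.

## Working session

There is one attempt and no reset: what is moved stays moved. The work goes in short steps, Python scripts to look and compute and a tool call to move; the robot and the scene stay as the last step left them, time stands still between calls to the robot, and variables do not carry over. Pictures are saved under pics/ and viewed, at most 14 in all, crops included, and the job is handed in when it is done.

Besides the shell and the picture viewer there is one more tool, called as name(argument=value, ...), one argument or row to a line, values as JSON. move_arm: Moves the arm, as the interface text tells. Its arguments: {"type":"object","properties":{"slide":{"type":"array","items":{"type":"array","items":{"type":"number"}}},"roll":{"type":"array","items":{"type":"number"}},"gripper":{"type":"number"},"squeeze":{"type":"number"}},"required":["slide","roll"]}

```bash
mkdir -p pics; ls; python3 - <<'E'
from bench import monitor,cams
import cv2,numpy as np
print(monitor.get_state())
for n in ["scene","side","wrist"]:
    c=cams.get_calibration(n);print(n,np.round(c["mtx"],1).tolist(),np.round(c["R"],4).tolist(),np.round(c["t"],4).tolist())
    cv2.imwrite(f"pics/{n}0.png",cams.get_image(n)[:,:,::-1])
E
```

```text
pics
{'time': 0.0, 'joint_positions': array([-1.14489749,  0.32181733, -0.07011698,  1.45166322,  0.02262131,
        1.370764  , -0.05690156]), 'qd': array([ 0.00135247, -0.00034336, -0.00115372, -0.00034984,  0.00013136,
       -0.00120339,  0.00056423]), 'joint_torque': array([-7.27482784e-04, -4.91286421e+01, -4.04052073e-01, -3.12535679e+01,
       -6.38427003e-02,  4.36849322e-02,  1.75573859e-04]), 'position': array([0.25998677, 0.59515462, 0.22147135]), 'tool_rot': array([-6.42136785e-01, -3.07498334e+00,  2.89568861e-03]), 'ft_force': array([ 0.59059466, -0.23491137, -0.11370545]), 'torque': array([ 0.03259549, -0.00492414,  0.04200178]), 'grip_force': 0.0, 'grip_width': 0.9959157275448793}
scene [[436.3, 0.0, 276.5], [0.0, 436.3, 210.3], [0.0, 0.0, 1.0]] [[-0.4966, 0.8679, -0.0097], [0.5578, 0.3106, -0.7697], [-0.6651, -0.3876, -0.6383]] [0.2836, -0.3118, 1.4755]
side [[419.5, 0.0, 285.5], [0.0, 419.5, 218.4], [0.0, 0.0, 1.0]] [[-0.8147, -0.5799, 0.0004], [-0.4022, 0.5646, -0.7207], [0.4177, -0.5873, -0.6932]] [0.4678, 0.2622, 0.6696]
wrist [[343.1, 0.0, 277.2], [0.0, 343.1, 206.5], [0.0, 0.0, 1.0]] [[0.4002, 0.9164, -0.0024], [0.8883, -0.3873, 0.2466], [0.2251, -0.1008, -0.9691]] [-0.6499, -0.0309, 0.3914]
```

View pics/scene0.png

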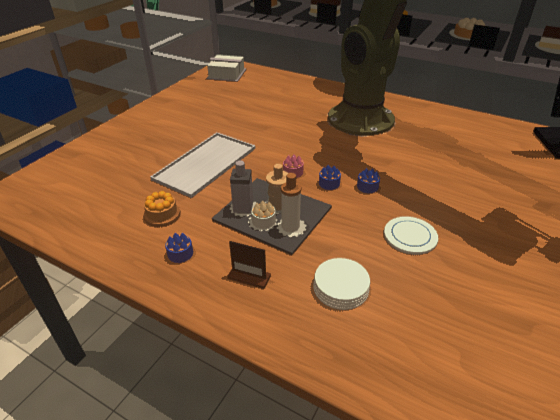

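View pics/side0.png

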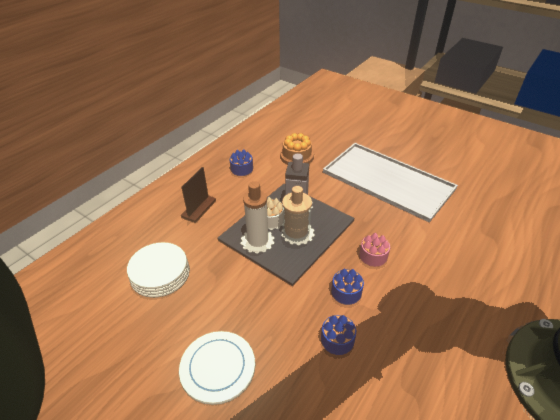

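The scene view shows the tray on the robot's right (y<0) around (205,163) and the plate on its left at (411,235). The caddy is on the right, the jar in front and the canister on the left, with the tart at (263,213). The side view agrees: plate (217,366), tray (390,180). Next I'll look at enlarged crops.

```bash
python3 - <<'E'
import cv2,numpy as np
a=cv2.imread("pics/scene0.png")[150:260,205:338]; b=cv2.imread("pics/side0.png")[145:285,215:365]
A=cv2.resize(a,None,fx=3,fy=3,interpolation=cv2.INTER_CUBIC);B=cv2.resize(b,None,fx=2.66,fy=2.66,interpolation=cv2.INTER_CUBIC)
H=max(A.shape[0],B.shape[0]);o=np.zeros((H,A.shape[1]+B.shape[1],3),np.uint8)
o[:A.shape[0],:A.shape[1]]=A;o[:B.shape[0],A.shape[1]:]=B
print(o.shape,A.shape);cv2.imwrite("pics/crop0.png",o)
E
```

```text
(372, 798, 3) (330, 399, 3)
```

View pics/crop0.png

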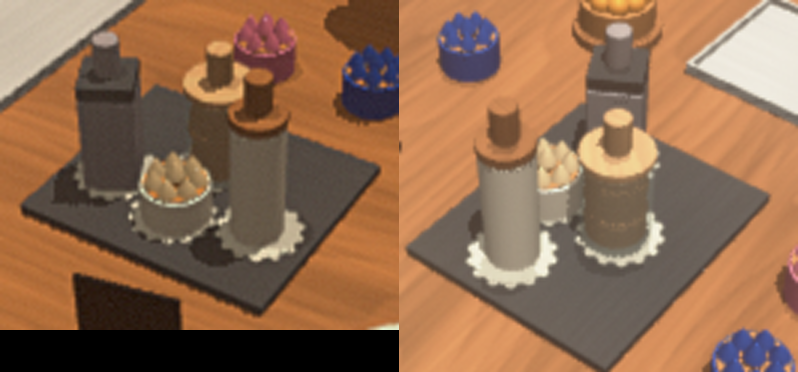

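View pics/wrist0.png

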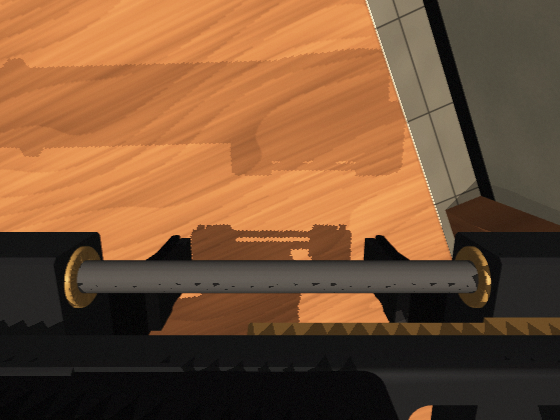

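The crops show knob-top centres in the scene view at caddy (240,163), jar (278,166) and canister (291,176). In the side view they are at (298,157), (297,189) and (254.5,184). All four board corners are visible in the scene view and three in the side view. The wrist view shows only bare table.

```bash
cat > h.py <<'E'
import cv2,numpy as np
from bench import monitor,cams
from scipy.spatial.transform import Rotation as Ro
def ray(c,px,z):
    px=np.atleast_2d(px).astype(float); d=np.c_[(px-c["mtx"][:2,2])/c["mtx"][0,0],np.ones(len(px))]@c["R"]; o=-c["R"].T@c["t"]
    return (o+d*((z-o[2])/d[:,2])[:,None])[:,:2]
def tri(c1,p1,c2,p2):
    P=[c["mtx"]@np.c_[c["R"],c["t"]] for c in (c1,c2)]
    X=cv2.triangulatePoints(P[0],P[1],np.array(p1,float).reshape(2,1),np.array(p2,float).reshape(2,1))
    return (X[:3]/X[3]).ravel()
def tool(target,s=None):
    "shift (cm, tool axes) to bring the TCP to a world point"
    s=s or monitor.get_state()
    return np.round(Ro.from_rotvec(s["tool_rot"]).inv().apply(np.array(target)-s["position"])*100,2)
E
python3 - <<'E'
from h import *
S,D=[cams.get_calibration(n) for n in("scene","side")]
s,d=[cv2.imread(f"pics/{n}0.png") for n in("scene","side")]
for n,a,b in[("caddy",(240,163),(297.7,157)),("jar",(278,166),(297.3,189)),("can",(291,175.7),(254.5,183.7))]:
    print(n,tri(S,a,D,b).round(4))
def sub(im,p): return cv2.cornerSubPix(cv2.cvtColor(im,cv2.COLOR_BGR2GRAY),np.float32(p).reshape(-1,1,2),(3,3),(-1,-1),(3,50,.01)).reshape(-1,2)
b1=np.array([(212.3,219),(292.3,254),(331.7,206.7),(256.7,179.3)]);b2=np.array([(218.4,238.2),(291.7,281),(354,219.4)])
print("board",ray(S,b1,.01).round(4).tolist(),ray(S,sub(s,b1),.01).round(4).tolist());print(ray(D,b2,.01).round(4).tolist(),ray(D,sub(d,b2),.01).round(4).tolist())
for c,im,(tx,ty),(px,py) in[(S,s,(205,163),(411,235)),(D,d,(390,180),(217,366))]:
    h=cv2.cvtColor(im,cv2.COLOR_BGR2HSV);m=((h[...,1]<70)&(h[...,2]>110)).astype(np.uint8)
    m=cv2.morphologyEx(m,cv2.MORPH_CLOSE,np.ones((3,3)))
    n,l,st,ce=cv2.connectedComponentsWithStats(m)
    for nm,(x,y),z in[("tray",(tx,ty),.004),("plate",(px,py),.01)]:
        i=l[y,x];k=(l==i).astype(np.uint8);ct=max(cv2.findContours(k,0,1)[0],key=cv2.contourArea).reshape(-1,2)
        w=(ray(c,ct,z)*1000).astype(np.float32)
        print(nm,st[i],cv2.minAreaRect(w),cv2.minEnclosingCircle(w))
E
```

```text
caddy [ 0.6006 -0.08    0.1417]
jar [ 0.5516 -0.0065  0.1288]
can [0.6062 0.0567 0.157 ]
board [[0.6775, -0.1197], [0.6875, 0.107], [0.4925, 0.1149], [0.4836, -0.1124]] [[0.6823, -0.119], [0.6925, 0.1066], [0.4885, 0.1133], [0.477, -0.1177]]
[[0.6747, 0.1029], [0.4845, 0.1057], [0.4695, -0.1133]] [[0.6782, 0.1049], [0.4845, 0.1057], [0.4704, -0.1175]]
tray [ 151  133  104   62 2920] ((469.8006591796875, -284.7571105957031), (181.39984130859375, 293.6301574707031), 86.58457946777344) ((468.7261962890625, -299.5347595214844), 162.84762573242188)
plate [ 384  217   54   36 1502] ((494.5135803222656, 316.3335266113281), (119.90180206298828, 122.39789581298828), 29.22444725036621) ((494.0562744140625, 316.9455871582031), 62.001739501953125)
tray [ 323  143  135   79 4925] ((476.5860595703125, -299.4004821777344), (163.738037109375, 296.1295471191406), 86.75163269042969) ((476.00543212890625, -298.49969482421875), 166.69833374023438)
plate [ 179  331   76   73 4354] ((486.77972412109375, 315.4977722167969), (122.08689880371094, 123.1923599243164), 35.453792572021484) ((486.4275817871094, 316.0223083496094), 62.587379455566406)
```

The two fixed cameras disagree by about 8 mm, so I'll refine with the wrist camera over the board.

```bash
python3 - <<'E'
from h import *
s=monitor.get_state();c=cams.get_calibration("wrist");o=-c["R"].T@c["t"];R=Ro.from_rotvec(s["tool_rot"])
print(R.inv().apply(o-s["position"]),(c["R"]@R.as_matrix()).round(3).tolist());print(R.as_matrix().round(3).tolist(),s["position"])
print(tool((.52,-.005,.36)))
E
```

```text
[ 0.06667465  0.00105698 -0.1638427 ] [[0.0, 1.0, 0.001], [-0.969, 0.0, -0.247], [-0.247, -0.001, 0.969]]
[[-0.916, 0.4, -0.001], [0.4, 0.916, -0.001], [-0.0, -0.002, -1.0]] [0.26003515 0.59524637 0.22169989]
[-47.85 -44.62 -13.76]
```

move_arm(
  slide=[
    [0, 0, -7],
    [0, 0, -14],
    [-60, -40, -14],
    [-60, -40, -14],
    [-60, -40, -14],
    [-60, -40, -14],
    [-60, -40, -14],
    [-60, -40, -14],
    [-60, -40, -14],
    [-60, -40, -14],
    [-60, -40, -14],
    [-60, -40, -14],
    [-60, -40, -14],
    [-60, -40, -14],
    [-60, -40, -14],
    [-60, -40, -14],
    [-60, -40, -14],
    [-60, -40, -14],
    [-60, -40, -14],
    [-60, -40, -14],
  ],
  roll=[0, 0, -0.1, -0.2, -0.3, -0.41, -0.41, -0.41, -0.41, -0.41, -0.41, -0.41, -0.41, -0.41, -0.41, -0.41, -0.41, -0.41, -0.41, -0.41],
  gripper=4.5,
)

```text
time: 2.15
position: [0.6495, -0.009, 0.3624]
tool_rot: [0.001, -3.141, -0.002]
ft_force: [0.3, -0.1, 0.2]
grip_width: 0.515
grip_force: 0.0
```

```bash
python3 - <<'E'
from h import *
print(monitor.get_state())
c=cams.get_calibration("wrist");im=cams.get_image("wrist")[:,:,::-1]
cv2.imwrite("pics/w1.png",im);np.savez("w1.npz",**c)
E
```

```text
{'time': 2.15, 'joint_positions': array([-0.32852291,  0.30832802,  0.41217146,  1.21898735, -0.12344093,
        1.63881897,  1.62948183]), 'qd': array([-0.01019015, -0.00925249, -0.00277326,  0.00139922,  0.00193448,
       -0.00097975,  0.00045569]), 'joint_torque': array([ 9.18312538e-01, -4.59328258e+01,  4.51153323e+00, -3.15180910e+01,
        1.32451896e-01,  6.11345912e-02, -2.14923195e-03]), 'position': array([ 0.64953828, -0.00897277,  0.36238379]), 'tool_rot': array([ 1.30115421e-03, -3.14102126e+00, -2.08105499e-03]), 'ft_force': array([ 0.25284253, -0.12858414,  0.24735849]), 'torque': array([ 0.02289109,  0.04081837, -0.00650448]), 'grip_force': 0.0, 'grip_width': 0.5145159640732695}
```

View pics/w1.png

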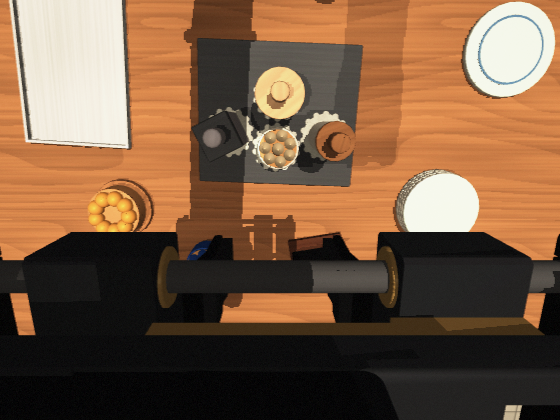

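The wrist view shows the whole board with corners (197,38), (362,45), (350,187) and (198,180). Knob tops are at caddy (212,137), jar (280,91) and canister (341,146). The tart is at (278,149), and the tray's far edge and the plate are also in view.

```bash
cat >> h.py <<'E'
def masks(im):
    h=cv2.cvtColor(im,cv2.COLOR_BGR2HSV); return h
def quad(im,c,z,seed):
    "dark board: min-area rectangle in the world plane"
    h=masks(im);m=((h[...,2]<85)&(h[...,1]<90)).astype(np.uint8);m=cv2.morphologyEx(m,cv2.MORPH_OPEN,np.ones((3,3)))
    l=cv2.connectedComponents(m)[1];k=(l==l[seed[1],seed[0]]).astype(np.uint8)
    ct=max(cv2.findContours(k,0,1)[0],key=cv2.contourArea).reshape(-1,2)
    return cv2.minAreaRect((ray(c,ct,z)*1000).astype(np.float32))
def plate(im,c,z,seed):
    h=masks(im);m=((h[...,1]<70)&(h[...,2]>110)).astype(np.uint8);m=cv2.morphologyEx(m,cv2.MORPH_CLOSE,np.ones((3,3)))
    l=cv2.connectedComponents(m)[1];k=(l==l[seed[1],seed[0]]).astype(np.uint8)
    ct=max(cv2.findContours(k,0,1)[0],key=cv2.contourArea).reshape(-1,2)
    return cv2.minAreaRect((ray(c,ct,z)*1000).astype(np.float32)),cv2.minEnclosingCircle((ray(c,ct,z)*1000).astype(np.float32))
E
python3 - <<'E'
from h import *
im=cv2.imread("pics/w1.png");c=dict(np.load("w1.npz"))
print("board",quad(im,c,.01,(220,60)));print("corn",ray(c,[(197,38),(362,45),(350,187),(198,180)],.01).round(4).tolist())
print("plate",plate(im,c,.01,(510,50)));print("tray",plate(im,c,.004,(80,80)));print("tray corn",ray(c,[(26,142),(130,149)],.012).round(4).tolist())
print("knobs",ray(c,(212,137),.146),ray(c,(280,91),.132),ray(c,(341,146),.160),"tart",ray(c,(278,149),.055),ray(c,(277,149),.044))
S,D=[cams.get_calibration(n) for n in("scene","side")]
for w,a,b in[((212,137),(240,163),(297.7,157)),((280,91),(278,166),(297.3,189)),((341,146),(291,175.7),(254.5,183.7))]:
    print(tri(c,w,S,a).round(4),tri(c,w,D,b).round(4))
E
```

```text
board ((575.3801879882812, -71.64375305175781), (121.43775177001953, 198.75901794433594), 87.7648696899414)
corn [[0.4744, -0.119], [0.483, 0.1094], [0.6834, 0.1033], [0.6727, -0.1287]]
plate (((489.86151123046875, 314.71844482421875), (120.94035339355469, 123.87320709228516), 0.056049078702926636), ((489.99664306640625, 314.5923156738281), 62.22123718261719))
tray (((520.8704223632812, -302.7904357910156), (153.75660705566406, 199.92483520507812), 86.52337646484375), ((520.47216796875, -302.48614501953125), 124.927490234375))
tray corn [[0.6158, -0.3788], [0.6259, -0.2265]]
knobs [[ 0.60183646 -0.07909936]] [[ 0.55314538 -0.0051704 ]] [[0.61035145 0.05907692]] tart [[ 0.62218766 -0.00706126]] [[ 0.62309505 -0.00842313]]
[ 0.6017 -0.0793  0.1421] [ 0.6013 -0.0804  0.1419]
[ 0.5529 -0.0051  0.1291] [ 0.5519 -0.0061  0.1301]
[0.6102 0.0598 0.1586] [0.6074 0.0571 0.1595]
```

move_arm(
  slide=[
    [4.8, -7.05, 5],
    [4.8, -7.05, 10],
    [4.8, -7.05, 14],
    [4.8, -7.05, 18],
    [4.8, -7.05, 18],
    [4.8, -7.05, 18],
    [4.8, -7.05, 18],
  ],
  roll=[0, 0, 0, 0, 0, 0, 0],
)

```text
time: 2.9
position: [0.6036, -0.0804, 0.1852]
tool_rot: [-0.0, 3.138, 0.0]
ft_force: [-0.2, 0.2, 0.6]
grip_width: 0.515
grip_force: 0.0
```

```bash
python3 - <<'E'
from h import *
s=monitor.get_state();print(s["position"],tool((.6015,-.0795,.119),s))
c=cams.get_calibration("wrist");im=cams.get_image("wrist")[:,:,::-1]
cv2.imwrite("pics/w2.png",im);np.savez("w2.npz",**c)
P=lambda X:(c["mtx"]@(c["R"]@np.array(X)+c["t"]))
for X in[(.6015,-.0795,.144),(.552,-.0055,.132),(.609,.059,.16)]: p=P(X);print(p[:2]/p[2])
E
```

```text
[ 0.60360366 -0.08039123  0.18515579] [0.24 0.09 6.61]
[277.43723229 224.97269291]
[396.30782634 143.2905095 ]
[514.17446737 245.56145422]
```

View pics/w2.png

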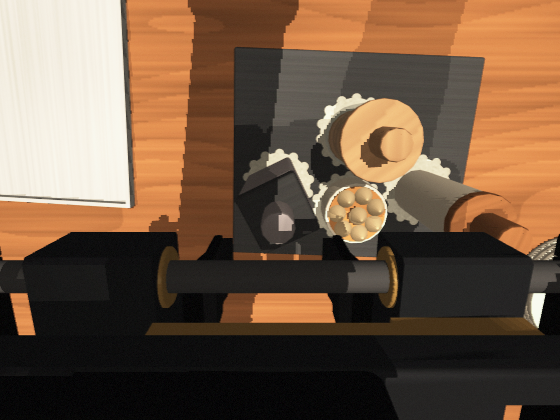

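The caddy knob appears at about (279,222) against a predicted (277,225), and the jar knob at (397,145) against (396,143). The estimates hold, so I'll go down and grip.

move_arm(
  slide=[
    [0.2, 0.1, 2],
    [0.2, 0.1, 4],
    [0.2, 0.1, 5.5],
    [0.2, 0.1, 6.5],
    [0.2, 0.1, 6.5],
    [0.2, 0.1, 6.5],
  ],
  roll=[0, 0, 0, 0, 0, 0],
)

```text
time: 3.55
position: [0.6005, -0.0805, 0.1184]
tool_rot: [0.003, 3.14, -0.0]
ft_force: [0.1, -0.5, 0.4]
grip_width: 0.512
grip_force: 0.0
```

move_arm(
  slide=[
    [0, 0, 0],
    [0, 0, 0],
    [0, 0, 0],
    [0, 0, 0],
    [0, 0, 0],
    [0, 0, 0],
  ],
  roll=[0, 0, 0, 0, 0, 0],
  gripper=1.5,
  squeeze=30,
)

```text
time: 4.15
position: [0.6, -0.0802, 0.1179]
tool_rot: [0.002, 3.141, 0.001]
ft_force: [-0.7, -0.1, 2.0]
grip_width: 0.245
grip_force: 30.0
```

move_arm(
  slide=[
    [0, 0, -2],
    [0, 0, -5],
    [0, 0, -9],
    [0.6, -3, -9],
    [1.2, -6.5, -9],
    [1.9, -10, -9],
    [2.5, -14, -9],
    [3.3, -18, -9],
    [3.6, -20, -9],
    [3.9, -21.9, -9],
    [3.9, -21.9, -9],
    [3.9, -21.9, -9],
    [3.9, -21.9, -9],
    [3.9, -21.9, -6],
    [3.9, -21.9, -3],
    [3.9, -21.9, -1],
    [3.9, -21.9, -1],
  ],
  roll=[0, 0, 0, 0, 0, 0, 0, 0, 0, 0, 0, 0, 0, 0, 0, 0, 0],
)

```text
time: 5.85
position: [0.5589, -0.296, 0.1239]
tool_rot: [0.001, -3.135, -0.006]
ft_force: [-0.2, -0.7, -3.4]
grip_width: 0.245
grip_force: 30.0
```

move_arm(
  slide=[
    [0, -0.2, 0.4],
    [0, -0.2, 0.8],
    [0, -0.2, 1.1],
    [0, -0.2, 1.1],
    [0, -0.2, 1.1],
  ],
  roll=[0, 0, 0, 0, 0],
)

```text
time: 6.35
position: [0.5607, -0.3015, 0.117]
tool_rot: [0.003, 3.141, -0.0]
ft_force: [-0.6, 1.0, -3.5]
grip_width: 0.243
grip_force: 30.0
```

move_arm(
  slide=[
    [0, 0, 0.2],
    [0, 0, 0.4],
    [0, 0, 0.55],
    [0, 0, 0.55],
    [0, 0, 0.55],
  ],
  roll=[0, 0, 0, 0, 0],
)

```text
time: 6.85
position: [0.5608, -0.3016, 0.1119]
tool_rot: [0.003, 3.141, -0.0]
ft_force: [-0.9, 0.1, 3.8]
grip_width: 0.243
grip_force: 30.0
```

move_arm(
  slide=[
    [0, 0, 0],
    [0, 0, 0],
    [0, 0, 0],
    [0, 0, -2],
    [0, 0, -5],
    [0, 0, -9],
    [0.9, 4, -9],
    [0.9, 9, -9],
    [0.9, 14, -9],
    [0.9, 19, -9],
    [0.9, 24, -9],
    [0.9, 28, -9],
    [0.9, 29.6, -9],
    [0.9, 29.6, -9],
    [0.9, 29.6, -9],
    [0.9, 29.6, -9],
  ],
  roll=[0, 0, 0, 0, 0, 0, 0, 0, 0, 0, 0, 0, 0, 0, 0, 0],
  gripper=4.5,
)

```text
time: 8.45
position: [0.552, -0.0078, 0.2011]
tool_rot: [0.008, 3.141, -0.001]
ft_force: [0.0, 0.1, -0.3]
grip_width: 0.513
grip_force: 0.0
```

```bash
python3 - <<'E'
from h import *
s=monitor.get_state();print(s["position"],tool((.552,-.0055,.105),s))
c=cams.get_calibration("wrist");im=cams.get_image("wrist")[:,:,::-1]
cv2.imwrite("pics/w3.png",im);np.savez("w3.npz",**c)
P=lambda X:(c["mtx"]@(c["R"]@np.array(X)+c["t"]))
for X in[(.552,-.0055,.132),(.609,.059,.16),(.5607,-.3016,.14)]: p=P(X);print(p[:2]/p[2])
E
```

```text
[ 0.5519932  -0.00782536  0.20109753] [0.   0.24 9.61]
[279.58768691 216.20562318]
[376.8045367  309.53822318]
[-148.33165494  233.31805466]
```

View pics/w3.png

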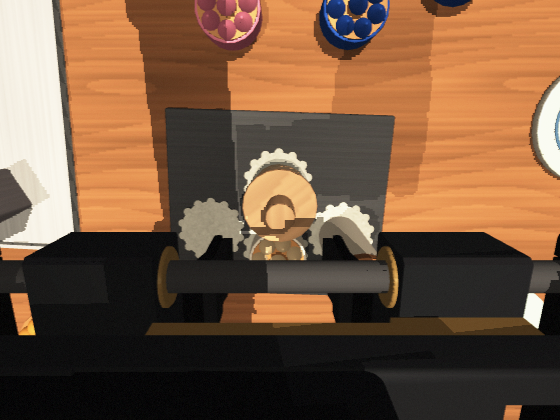

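The jar knob is at (279,216), exactly where predicted. The caddy now stands on the tray, at the left edge of the picture.

move_arm(
  slide=[
    [0, 0, 3],
    [0, 0, 6],
    [0, 0, 8],
    [0, 0, 9.3],
    [0, 0, 9.6],
    [0, 0, 9.6],
    [0, 0, 9.6],
  ],
  roll=[0, 0, 0, 0, 0, 0, 0],
)

```text
time: 9.2
position: [0.5529, -0.0056, 0.1062]
tool_rot: [0.004, 3.14, 0.0]
ft_force: [-0.2, 0.0, 0.6]
grip_width: 0.517
grip_force: 0.0
```

move_arm(
  slide=[
    [0, 0, 0],
    [0, 0, 0],
    [0, 0, 0],
    [0, 0, 0],
    [0, 0, 0],
    [0, 0, 0],
  ],
  roll=[0, 0, 0, 0, 0, 0],
  gripper=1.5,
  squeeze=30,
)

```text
time: 9.8
position: [0.5522, -0.0058, 0.1053]
tool_rot: [0.003, 3.141, -0.001]
ft_force: [-0.3, -1.5, 1.9]
grip_width: 0.242
grip_force: 30.0
```

move_arm(
  slide=[
    [0, 0, -2],
    [0, 0, -5],
    [0, 0, -9],
    [0.8, -3, -9],
    [1.8, -7, -9],
    [2.8, -11, -9],
    [3.9, -15, -9],
    [5, -19, -9],
    [6, -23, -9],
    [7, -26.5, -9],
    [7.6, -28.8, -9],
    [7.6, -28.8, -9],
    [7.6, -28.8, -9],
    [7.6, -28.8, -9],
    [7.6, -28.8, -6],
    [7.6, -28.8, -3],
    [7.6, -28.8, -1],
    [7.6, -28.8, 0],
    [7.6, -28.8, 0],
    [7.6, -28.8, 0],
  ],
  roll=[0, 0, 0, 0, 0, 0, 0, 0, 0, 0, 0, 0, 0, 0, 0, 0, 0, 0, 0, 0],
)

```text
time: 11.8
position: [0.4763, -0.293, 0.1059]
tool_rot: [0.001, 3.14, -0.001]
ft_force: [0.4, -0.3, -4.2]
grip_width: 0.247
grip_force: 30.0
```

move_arm(
  slide=[
    [0, 0, 0.3],
    [0, 0, 0.5],
    [0, 0, 0.65],
    [0, 0, 0.65],
    [0, 0, 0.65],
  ],
  roll=[0, 0, 0, 0, 0],
)

```text
time: 12.3
position: [0.4759, -0.2936, 0.0993]
tool_rot: [0.003, 3.14, -0.001]
ft_force: [0.3, -1.3, 0.8]
grip_width: 0.243
grip_force: 30.0
```

move_arm(
  slide=[
    [0, 0, 0],
    [0, 0, 0],
    [0, 0, 0],
    [0, 0, -3],
    [0, 0, -7],
    [0, 0, -11.5],
    [-2, 5, -12.5],
    [-4, 10, -12.5],
    [-6, 15, -12.5],
    [-8, 20, -12.5],
    [-10, 25, -12.5],
    [-12, 30, -12.5],
    [-13.3, 35.3, -12.5],
    [-13.3, 35.3, -12.5],
    [-13.3, 35.3, -12.5],
    [-13.3, 35.3, -12.5],
    [-13.3, 35.3, -12.5],
  ],
  roll=[0, 0, 0, 0, 0, 0, 0, 0, 0, 0, 0, 0, 0, 0, 0, 0, 0],
  gripper=4.5,
)

```text
time: 14.0
position: [0.609, 0.0576, 0.2236]
tool_rot: [0.006, 3.142, -0.001]
ft_force: [-0.2, -0.2, -0.7]
grip_width: 0.521
grip_force: 0.0
```

```bash
python3 - <<'E'
from h import *
s=monitor.get_state();print(s["position"],tool((.6095,.059,.133),s))
c=cams.get_calibration("wrist");im=cams.get_image("wrist")[:,:,::-1]
cv2.imwrite("pics/w4.png",im);np.savez("w4.npz",**c)
P=lambda X:(c["mtx"]@(c["R"]@np.array(X)+c["t"]))
for X in[(.6095,.059,.16),(.5504,-.0076,.01),(.6015,-.0798,.01)]: p=P(X);print(p[:2]/p[2])
E
```

```text
[0.6089747  0.05758488 0.22363048] [-0.05  0.15  9.06]
[278.35662346 219.11696812]
[215.89154715 126.98225985]
[153.07839442 174.51003011]
```

View pics/w4.png

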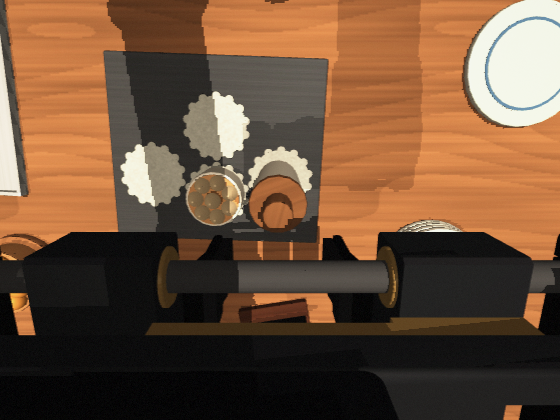

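The empty doilies appear at (217,126) and (153,174), matching my predictions. The canister knob is at about (278,214), also as predicted, so I'll go down.

move_arm(
  slide=[
    [0, 0, 3],
    [0, 0, 6],
    [0, 0, 8],
    [0, 0, 9],
    [0, 0, 9],
    [0, 0, 9],
    [0, 0, 9],
  ],
  roll=[0, 0, 0, 0, 0, 0, 0],
)

```text
time: 14.75
position: [0.6101, 0.0593, 0.1352]
tool_rot: [0.004, 3.139, 0.001]
ft_force: [0.4, -0.6, -0.0]
grip_width: 0.517
grip_force: 0.0
```

move_arm(
  slide=[
    [0, 0, 0],
    [0, 0, 0],
    [0, 0, 0],
    [0, 0, 0],
    [0, 0, 0],
    [0, 0, 0],
  ],
  roll=[0, 0, 0, 0, 0, 0],
  gripper=1.5,
  squeeze=30,
)

```text
time: 15.35
position: [0.6092, 0.059, 0.1338]
tool_rot: [0.003, 3.141, -0.001]
ft_force: [0.5, -1.2, 1.4]
grip_width: 0.24
grip_force: 30.0
```

move_arm(
  slide=[
    [0, 0, -2],
    [0, 0, -5],
    [0, 0, -9],
    [1.9, -3, -9],
    [4.4, -7, -9],
    [6.9, -11, -9],
    [9.4, -15, -9],
    [11.9, -19, -9],
    [14.4, -23, -9],
    [17, -27, -9],
    [19.5, -31, -9],
    [21.8, -34.7, -9],
    [21.8, -34.7, -9],
    [21.8, -34.7, -9],
    [21.8, -34.7, -9],
    [21.8, -34.7, -6],
    [21.8, -34.7, -3],
    [21.8, -34.7, -1],
    [21.8, -34.7, 0],
    [21.8, -34.7, 0],
  ],
  roll=[0, 0, 0, 0, 0, 0, 0, 0, 0, 0, 0, 0, 0, 0, 0, 0, 0, 0, 0, 0],
)

```text
time: 17.35
position: [0.3902, -0.2855, 0.1322]
tool_rot: [0.001, -3.139, -0.002]
ft_force: [-1.5, 0.0, -4.5]
grip_width: 0.247
grip_force: 30.0
```

move_arm(
  slide=[
    [0, 0, 0.3],
    [0, 0, 0.5],
    [0, 0, 0.6],
    [0, 0, 0.6],
    [0, 0, 0.6],
  ],
  roll=[0, 0, 0, 0, 0],
)

```text
time: 17.85
position: [0.3907, -0.2872, 0.1279]
tool_rot: [0.003, 3.141, -0.0]
ft_force: [0.3, 0.2, -3.9]
grip_width: 0.242
grip_force: 30.0
```

move_arm(
  slide=[
    [0, 0, 0.1],
    [0, 0, 0.2],
    [0, 0, 0.2],
    [0, 0, 0.2],
  ],
  roll=[0, 0, 0, 0],
)

```text
time: 18.25
position: [0.3916, -0.288, 0.1277]
tool_rot: [0.003, 3.139, -0.001]
ft_force: [-2.6, 0.1, 8.8]
grip_width: 0.247
grip_force: 30.0
```

move_arm(
  slide=[
    [0, 0, 0],
    [0, 0, 0],
    [0, 0, 0],
    [0, 0, -3],
    [0, 0, -7],
    [0, 0, -11],
    [-3, 3.7, -12],
    [-6, 7.4, -12],
    [-9, 11, -12],
    [-12, 15, -12],
    [-15, 18.5, -12],
    [-18, 22, -12],
    [-21, 25.5, -12],
    [-23.1, 28, -12],
    [-23.1, 28, -12],
    [-23.1, 28, -12],
    [-23.1, 28, -12],
  ],
  roll=[0, 0, 0, 0, 0, 0, 0, 0, 0, 0, 0, 0, 0, 0, 0, 0, 0],
  gripper=4.5,
)

```text
time: 19.95
position: [0.6214, -0.0092, 0.2455]
tool_rot: [-0.006, -3.141, 0.001]
ft_force: [0.8, -1.4, -0.4]
grip_width: 0.519
grip_force: 0.0
```

```bash
python3 - <<'E'
from h import *
s=monitor.get_state();print(s["position"])
c=cams.get_calibration("wrist");im=cams.get_image("wrist")[:,:,::-1]
cv2.imwrite("pics/w5.png",im);np.savez("w5.npz",**c)
cv2.imwrite("pics/scene5.png",cams.get_image("scene")[:,:,::-1])
P=lambda X:(c["mtx"]@(c["R"]@np.array(X)+c["t"]))
for X in[(.6225,-.0075,.044),(.5504,-.0076,.01),(.6015,-.0798,.01),(.6073,.0601,.01)]: p=P(X);print(p[:2]/p[2])
E
```

```text
[ 0.62139267 -0.00917549  0.24548178]
[278.44029482 183.72232031]
[278.11640891 115.06335799]
[216.12363183 160.81172909]
[336.37463048 165.37135642]
```

View pics/w5.png

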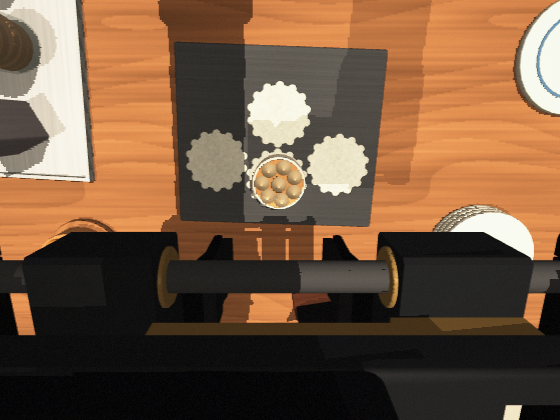

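View pics/scene5.png

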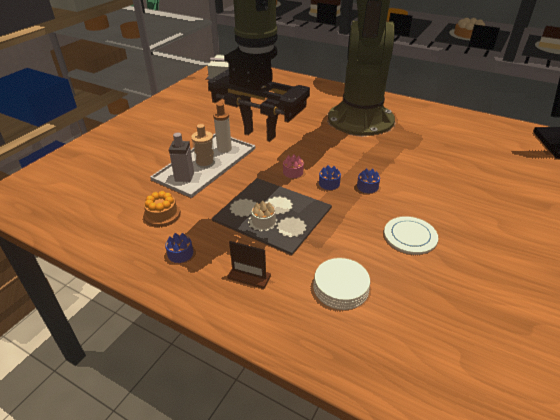

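All three jars stand upright on the tray. The doilies and the tart's rim (278,183) are exactly where I predicted them, so I'll grasp the tart.

move_arm(
  slide=[
    [0, 0, 4],
    [0, 0, 8],
    [0, 0, 12],
    [0, 0, 16],
    [0, 0, 18.5],
    [0, 0, 20.5],
    [0, 0, 22],
    [0, 0, 23],
    [0, 0, 23],
    [0, 0, 23],
  ],
  roll=[0, 0, 0, 0, 0, 0, 0, 0, 0, 0],
  gripper=8.0,
)

```text
time: 21.05
position: [0.6226, -0.0077, 0.0165]
tool_rot: [0.003, 3.14, 0.0]
ft_force: [-0.2, 0.2, 0.2]
grip_width: 0.919
grip_force: 0.0
```

move_arm(
  slide=[
    [0, 0, 0],
    [0, 0, 0],
    [0, 0, 0],
    [0, 0, 0],
    [0, 0, 0],
    [0, 0, 0],
  ],
  roll=[0, 0, 0, 0, 0, 0],
  gripper=5.0,
  squeeze=20,
)

```text
time: 21.65
position: [0.6223, -0.0075, 0.0161]
tool_rot: [0.003, 3.141, 0.0]
ft_force: [-1.2, -0.7, 3.2]
grip_width: 0.661
grip_force: 20.0
```

move_arm(
  slide=[
    [0, 0, -2],
    [0, 0, -5],
    [0, 0, -9],
    [1.2, 3, -9],
    [2.7, 6.5, -9],
    [4.3, 10.5, -9],
    [6, 14.5, -9],
    [7.6, 18.5, -9],
    [9.2, 22.5, -9],
    [10.9, 26.5, -9],
    [12.3, 30, -9],
    [13.2, 32.2, -9],
    [13.2, 32.2, -9],
    [13.2, 32.2, -9],
    [13.2, 32.2, -9],
    [13.2, 32.2, -6],
    [13.2, 32.2, -3],
    [13.2, 32.2, -1],
    [13.2, 32.2, -0.4],
    [13.2, 32.2, -0.4],
  ],
  roll=[0, 0, 0, 0, 0, 0, 0, 0, 0, 0, 0, 0, 0, 0, 0, 0, 0, 0, 0, 0],
)

```text
time: 23.65
position: [0.4907, 0.3131, 0.0189]
tool_rot: [-0.006, -3.14, 0.002]
ft_force: [-0.8, 0.4, -2.9]
grip_width: 0.66
grip_force: 20.0
```

move_arm(
  slide=[
    [0, 0, 0.1],
    [0, 0, 0.2],
    [0, 0, 0.3],
    [0, 0, 0.35],
    [0, 0, 0.35],
  ],
  roll=[0, 0, 0, 0, 0],
)

```text
time: 24.15
position: [0.4906, 0.3149, 0.0163]
tool_rot: [0.003, 3.141, 0.001]
ft_force: [0.0, 0.2, -1.3]
grip_width: 0.665
grip_force: 20.0
```

move_arm(
  slide=[
    [0, 0, 0.05],
    [0, 0, 0.05],
    [0, 0, 0.05],
  ],
  roll=[0, 0, 0],
)

```text
time: 24.45
position: [0.4906, 0.3149, 0.016]
tool_rot: [0.003, 3.141, 0.0]
ft_force: [-1.5, -0.6, 3.0]
grip_width: 0.66
grip_force: 20.0
```

move_arm(
  slide=[
    [0, 0, 0],
    [0, 0, 0],
    [0, 0, 0],
    [0, 0, 0],
    [0, 0, -1],
    [0, 0, -4],
    [0, 0, -8],
    [0, 0, -12],
    [0, 0, -17],
    [0, 0, -20],
    [0, 0, -20],
    [0, 0, -20],
  ],
  roll=[0, 0, 0, 0, 0, 0, 0, 0, 0, 0, 0, 0],
  gripper=8.0,
)

```text
time: 25.65
position: [0.4909, 0.3149, 0.2169]
tool_rot: [0.003, 3.14, 0.003]
ft_force: [-0.7, 0.1, -1.3]
grip_width: 0.917
grip_force: 0.0
```

```bash
python3 - <<'E'
from h import *
s=monitor.get_state();print(s["position"])
c=cams.get_calibration("wrist");im=cams.get_image("wrist")[:,:,::-1]
cv2.imwrite("pics/w6.png",im);np.savez("w6.npz",**c)
P=lambda X:(c["mtx"]@(c["R"]@np.array(X)+c["t"]))
for X in[(.490,.3146,.01),(.4906,.3149,.044)]: p=P(X);print(p[:2]/p[2])
E
```

```text
[0.49087474 0.31492567 0.21688917]
[276.10872438 180.66345378]
[276.32338261 187.21584504]
```

View pics/w6.png

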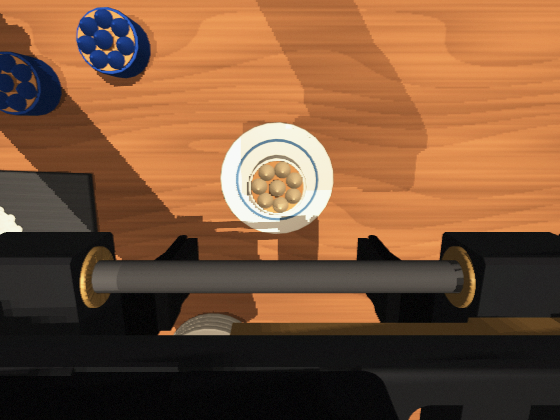

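The tart stands at about (277,186) and the plate's centre is about (277,179) at plate level, so the tart is centred to within about 2 mm. Next I'll fetch the canister.

move_arm(
  slide=[
    [0, -5, 0],
    [0, -10, 0],
    [0, -15, 0],
    [0, -20, 0],
    [0, -25, 0],
    [0, -30, 0],
    [0, -35, 0],
    [2, -40, 0],
    [4, -44.5, 0],
    [6, -49, 0],
    [8, -53.5, 0],
    [9.9, -58, 0],
    [9.9, -60.3, 0],
    [9.9, -60.3, 0],
    [9.9, -60.3, 0],
    [9.9, -60.3, 0],
  ],
  roll=[0, 0, 0, 0, 0, 0, 0, 0, 0, 0, 0, 0, 0, 0, 0, 0],
  gripper=4.5,
)

```text
time: 27.3
position: [0.3907, -0.2862, 0.2147]
tool_rot: [0.001, -3.14, -0.002]
ft_force: [-0.4, 0.2, -0.1]
grip_width: 0.514
grip_force: 0.0
```

move_arm(
  slide=[
    [0, 0, 0],
    [0, 0, 0],
  ],
  roll=[0, 0],
)

```text
time: 27.5
position: [0.3908, -0.287, 0.2153]
tool_rot: [0.001, -3.141, -0.001]
ft_force: [-0.4, -0.4, -0.6]
grip_width: 0.52
grip_force: 0.0
```

```bash
python3 - <<'E'
from h import *
s=monitor.get_state();print(s["position"])
c=cams.get_calibration("wrist");im=cams.get_image("wrist")[:,:,::-1]
cv2.imwrite("pics/w7.png",im);np.savez("w7.npz",**c)
P=lambda X:(c["mtx"]@(c["R"]@np.array(X)+c["t"]))
for X in[(.3916,-.288,.154),(.4759,-.2936,.126)]: p=P(X);print(p[:2]/p[2])
E
```

```text
[ 0.39084697 -0.28697264  0.21534563]
[274.64281186 220.40451131]
[268.26054122 308.87127449]
```

View pics/w7.png

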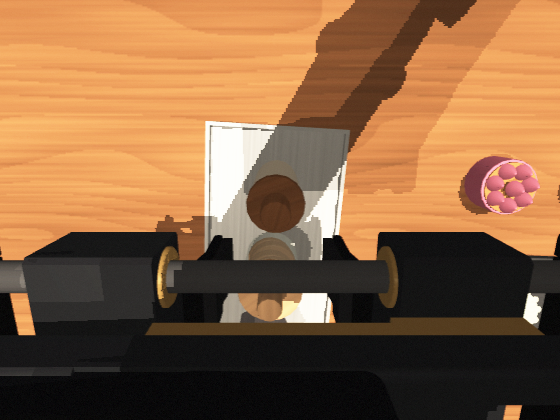

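The canister is still where I released it, with the knob at about (275,215). I'll grip it again.

move_arm(
  slide=[
    [0, 0, 3],
    [0, 0, 6],
    [0, 0, 7.5],
    [0, 0, 8.5],
    [0, 0, 8.5],
    [0, 0, 8.5],
    [0, 0, 8.5],
  ],
  roll=[0, 0, 0, 0, 0, 0, 0],
)

```text
time: 28.25
position: [0.3912, -0.2884, 0.1316]
tool_rot: [0.002, 3.14, -0.001]
ft_force: [0.2, 0.5, -0.3]
grip_width: 0.518
grip_force: 0.0
```

move_arm(
  slide=[
    [0, 0, 0],
    [0, 0, 0],
    [0, 0, 0],
    [0, 0, 0],
    [0, 0, 0],
    [0, 0, 0],
  ],
  roll=[0, 0, 0, 0, 0, 0],
  gripper=1.5,
  squeeze=30,
)

```text
time: 28.85
position: [0.3906, -0.2882, 0.1307]
tool_rot: [0.003, 3.141, -0.0]
ft_force: [-0.0, -0.7, 1.8]
grip_width: 0.245
grip_force: 30.0
```

move_arm(
  slide=[
    [0, 0, -2],
    [0, 0, -5],
    [0, 0, -9.5],
    [-1.9, 3, -9.5],
    [-4.4, 7, -9.5],
    [-6.9, 11, -9.5],
    [-9.4, 15, -9.5],
    [-11.9, 19, -9.5],
    [-14.4, 23, -9.5],
    [-17, 27, -9.5],
    [-19.5, 31, -9.5],
    [-21.8, 34.8, -9.5],
    [-21.8, 34.8, -9.5],
    [-21.8, 34.8, -9.5],
    [-21.8, 34.8, -9.5],
    [-21.8, 34.8, -6],
    [-21.8, 34.8, -3],
    [-21.8, 34.8, -1.2],
    [-21.8, 34.8, -1],
    [-21.8, 34.8, -1],
  ],
  roll=[0, 0, 0, 0, 0, 0, 0, 0, 0, 0, 0, 0, 0, 0, 0, 0, 0, 0, 0, 0],
)

```text
time: 30.85
position: [0.6088, 0.0582, 0.1408]
tool_rot: [-0.006, -3.141, 0.0]
ft_force: [-0.4, -0.1, -4.7]
grip_width: 0.245
grip_force: 30.0
```

move_arm(
  slide=[
    [0, 0, 0.1],
    [0, 0, 0.2],
    [0, 0, 0.35],
    [0, 0, 0.4],
    [0, 0, 0.4],
  ],
  roll=[0, 0, 0, 0, 0],
)

```text
time: 31.35
position: [0.6093, 0.0596, 0.1369]
tool_rot: [0.003, 3.141, 0.0]
ft_force: [0.2, -0.5, -3.7]
grip_width: 0.24
grip_force: 30.0
```

move_arm(
  slide=[
    [0, 0, 0.1],
    [0, 0, 0.1],
    [0, 0, 0.1],
  ],
  roll=[0, 0, 0],
)

```text
time: 31.65
position: [0.6099, 0.0598, 0.1368]
tool_rot: [0.003, 3.14, 0.001]
ft_force: [-1.3, 0.2, 4.2]
grip_width: 0.246
grip_force: 30.0
```

move_arm(
  slide=[
    [0, 0, 0],
    [0, 0, 0],
    [0, 0, 0],
    [0, 0, -2],
    [0, 0, -5],
    [0, 0, -7.5],
    [1.9, -5, -7.5],
    [3.8, -10, -7.5],
    [5.7, -15, -7.5],
    [7.6, -20, -7.5],
    [9.5, -25, -7.5],
    [11.4, -30, -7.5],
    [13.4, -35.3, -7.5],
    [13.4, -35.3, -7.5],
    [13.4, -35.3, -7.5],
    [13.4, -35.3, -7.5],
    [13.4, -35.3, -7.5],
  ],
  roll=[0, 0, 0, 0, 0, 0, 0, 0, 0, 0, 0, 0, 0, 0, 0, 0, 0],
  gripper=4.5,
)

```text
time: 33.35
position: [0.4752, -0.2916, 0.2102]
tool_rot: [0.001, -3.141, -0.002]
ft_force: [0.7, 0.6, 1.0]
grip_width: 0.516
grip_force: 0.0
```

move_arm(
  slide=[
    [0, 0, 3],
    [0, 0, 6],
    [0, 0, 8.5],
    [0, 0, 10],
    [0, 0, 11],
    [0, 0, 11],
    [0, 0, 11],
  ],
  roll=[0, 0, 0, 0, 0, 0, 0],
)

```text
time: 34.05
position: [0.4752, -0.2934, 0.1014]
tool_rot: [0.002, 3.14, -0.001]
ft_force: [-0.4, 0.4, 0.8]
grip_width: 0.522
grip_force: 0.0
```

move_arm(
  slide=[
    [0, 0, 0],
    [0, 0, 0],
    [0, 0, 0],
    [0, 0, 0],
    [0, 0, 0],
    [0, 0, 0],
  ],
  roll=[0, 0, 0, 0, 0, 0],
  gripper=1.5,
  squeeze=30,
)

```text
time: 34.65
position: [0.4747, -0.2936, 0.1009]
tool_rot: [0.003, 3.141, -0.001]
ft_force: [-1.4, -1.1, 1.8]
grip_width: 0.242
grip_force: 30.0
```

move_arm(
  slide=[
    [0, 0, -2],
    [0, 0, -5],
    [0, 0, -9.5],
    [-0.8, 3, -9.5],
    [-1.8, 7, -9.5],
    [-2.8, 11, -9.5],
    [-3.9, 15, -9.5],
    [-5, 19, -9.5],
    [-6, 23, -9.5],
    [-7, 26.5, -9.5],
    [-7.6, 28.7, -9.5],
    [-7.6, 28.7, -9.5],
    [-7.6, 28.7, -9.5],
    [-7.6, 28.7, -9.5],
    [-7.6, 28.7, -6],
    [-7.6, 28.7, -3],
    [-7.6, 28.7, -1.2],
    [-7.6, 28.7, -1],
    [-7.6, 28.7, -1],
  ],
  roll=[0, 0, 0, 0, 0, 0, 0, 0, 0, 0, 0, 0, 0, 0, 0, 0, 0, 0, 0],
)

```text
time: 36.55
position: [0.5507, -0.0075, 0.1106]
tool_rot: [-0.006, -3.141, 0.001]
ft_force: [0.4, 0.9, -3.7]
grip_width: 0.242
grip_force: 30.0
```

move_arm(
  slide=[
    [0, 0, 0.1],
    [0, 0, 0.2],
    [0, 0, 0.35],
    [0, 0, 0.45],
    [0, 0, 0.45],
  ],
  roll=[0, 0, 0, 0, 0],
)

```text
time: 37.05
position: [0.5515, -0.0064, 0.1069]
tool_rot: [0.003, 3.14, 0.0]
ft_force: [-0.7, 0.7, 1.2]
grip_width: 0.245
grip_force: 30.0
```

move_arm(
  slide=[
    [0, 0, 0],
    [0, 0, 0],
    [0, 0, 0],
    [0, 0, -2],
    [0, 0, -5],
    [0, 0, -10],
    [0, -5, -10.3],
    [-0.9, -10, -10.3],
    [-0.9, -15, -10.3],
    [-0.9, -20, -10.3],
    [-0.9, -25, -10.3],
    [-0.9, -29.5, -10.3],
    [-0.9, -29.5, -10.3],
    [-0.9, -29.5, -10.3],
    [-0.9, -29.5, -10.3],
    [-0.9, -29.5, -10.3],
  ],
  roll=[0, 0, 0, 0, 0, 0, 0, 0, 0, 0, 0, 0, 0, 0, 0, 0],
  gripper=4.5,
)

```text
time: 38.65
position: [0.5603, -0.2991, 0.209]
tool_rot: [-0.002, 3.141, 0.002]
ft_force: [0.5, -0.3, 0.5]
grip_width: 0.514
grip_force: 0.0
```

move_arm(
  slide=[
    [0, 0, 3],
    [0, 0, 6],
    [0, 0, 8],
    [0, 0, 9.2],
    [0, 0, 9.6],
    [0, 0, 9.6],
    [0, 0, 9.6],
  ],
  roll=[0, 0, 0, 0, 0, 0, 0],
)

```text
time: 39.35
position: [0.5603, -0.3016, 0.1143]
tool_rot: [0.002, 3.14, -0.001]
ft_force: [-0.8, -0.3, -0.3]
grip_width: 0.519
grip_force: 0.0
```

move_arm(
  slide=[
    [0, 0, 0],
    [0, 0, 0],
    [0, 0, 0],
    [0, 0, 0],
    [0, 0, 0],
    [0, 0, 0],
  ],
  roll=[0, 0, 0, 0, 0, 0],
  gripper=1.5,
  squeeze=30,
)

```text
time: 39.95
position: [0.5596, -0.3013, 0.1133]
tool_rot: [0.003, 3.141, 0.0]
ft_force: [-0.6, -0.0, 1.8]
grip_width: 0.246
grip_force: 30.0
```

move_arm(
  slide=[
    [0, 0, -2],
    [0, 0, -5],
    [0, 0, -9.5],
    [-0.6, 3, -9.5],
    [-1.3, 7, -9.5],
    [-2, 11, -9.5],
    [-2.8, 15, -9.5],
    [-3.6, 19, -9.5],
    [-4.1, 22.1, -9.5],
    [-4.1, 22.1, -9.5],
    [-4.1, 22.1, -9.5],
    [-4.1, 22.1, -9.5],
    [-4.1, 22.1, -6],
    [-4.1, 22.1, -3],
    [-4.1, 22.1, -1.2],
    [-4.1, 22.1, -1],
    [-4.1, 22.1, -1],
  ],
  roll=[0, 0, 0, 0, 0, 0, 0, 0, 0, 0, 0, 0, 0, 0, 0, 0, 0],
)

```text
time: 41.65
position: [0.6005, -0.082, 0.1231]
tool_rot: [-0.006, -3.141, 0.001]
ft_force: [0.1, 0.1, -3.4]
grip_width: 0.245
grip_force: 30.0
```

move_arm(
  slide=[
    [0, 0, 0.1],
    [0, 0, 0.2],
    [0, 0, 0.35],
    [0, 0, 0.45],
    [0, 0, 0.45],
  ],
  roll=[0, 0, 0, 0, 0],
)

```text
time: 42.15
position: [0.6013, -0.0804, 0.1193]
tool_rot: [0.003, 3.14, 0.0]
ft_force: [0.6, 1.1, -0.8]
grip_width: 0.246
grip_force: 30.0
```

Contact. I'll release, back off upward and check.

move_arm(
  slide=[
    [0, 0, 0.05],
    [0, 0, 0.05],
  ],
  roll=[0, 0],
)

```text
time: 42.35
position: [0.6015, -0.0804, 0.1193]
tool_rot: [0.003, 3.14, 0.001]
ft_force: [-1.8, 0.4, 5.3]
grip_width: 0.245
grip_force: 30.0
```

move_arm(
  slide=[
    [0, 0, 0],
    [0, 0, 0],
    [0, 0, 0],
    [0, 0, -2],
    [0, 0, -5],
    [0, 0, -10],
    [0, 0, -15],
    [-2, 3, -20],
    [-4.8, 7.1, -24],
    [-4.8, 7.1, -24],
    [-4.8, 7.1, -24],
  ],
  roll=[0, 0, 0, 0, 0, 0, 0, 0, 0, 0, 0],
  gripper=4.5,
)

```text
time: 43.45
position: [0.6513, -0.0054, 0.3599]
tool_rot: [-0.006, 3.137, 0.001]
ft_force: [0.1, 0.7, -0.4]
grip_width: 0.52
grip_force: 0.0
```

```bash
python3 - <<'E'
from h import *
w=cams.get_image("wrist")[40:300,:,::-1];s=cams.get_image("scene")[120:300,140:460,::-1]
cv2.imwrite("pics/end.png",np.vstack([w,cv2.resize(s,(560,315))]))
E
```

```text
(no output)
```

View pics/end.png

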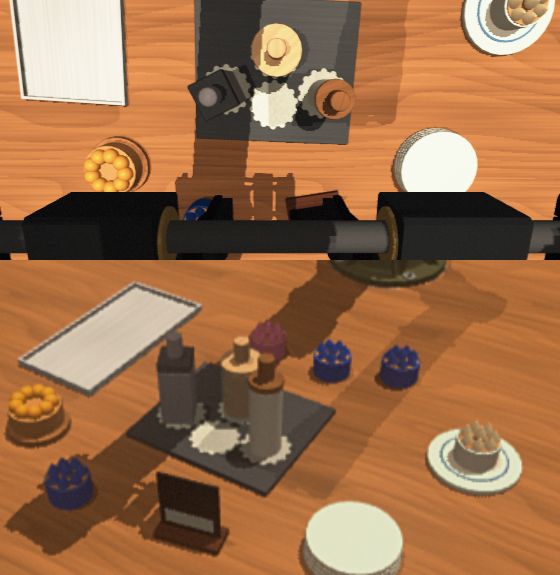

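The jars stand upright on their own doilies, the tart is in the middle of the plate, the tray is empty and the bystanders have not moved.

```bash
python3 -c "
from bench import workorder
print(workorder.close_job())"
```

```text
the job is handed in; nothing more can be done
None
```

The job is handed in: the tart is within about 2 mm of the plate's centre, all three jars are back upright on their own doilies, and the sign, saucers and fruit tart were left where they stood; it took about 44 s.

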